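# Snap the lid of a parts box shut all round

## Robot

A 7-joint arm with a two-finger parallel gripper is mounted at the origin on the work surface. World frame = base frame: x ahead of the robot, y to its left, z up, the work surface at z = 0. Lengths are in m, angles in rad, forces in N, time in s.
With the tool pointing down it reaches from about 0.4 to 0.85 m from the base axis. Payload 10.4 kg.
Tool frame: the origin (TCP) lies midway between the tips of the shut fingers; the grasp point (between the pads) lies 19 mm behind it (manip.pinch_z is the distance from the TCP to the grasp point, in m); y points along the fingers, x is the direction in which the jaws open and shut, and the axes are right-handed (so a half turn about y gives the same grasp; the last joint's range is limited). The gripper opens to 85 mm and grips with 20 to 120 N. Pads are 22 mm wide; open, the fingers measure 114 mm over their backs; the gripper's body (76 mm by 85 mm) begins 54 mm behind the grasp point. The pads swing forward as they close: fully open they stand 13 mm farther back than shut.
Start: joints at [-1.238, 0.332, -0.065, 1.46, 0.022, 1.35, -0.088], TCP at [0.218, 0.586, 0.231] pointing down, gripper open.
Joint ranges: [-2.6, 2.6], [-0.5, 2.12], [-1.47, 1.34], [0.16, 2.42], [-1.27, 4.41], [0.06, 2.06], [-2.6, 2.6]. Speed limits (rad/s): [2.22, 2.22, 2.79, 2.79, 3.14, 3.14, 3.14].

## Interface

Orientations are given as a unit quaternion [x, y, z, w].
In Python, from workcell import manip gives the robot as it stands.
- The arm moves only by the shell command python3 -m pendant 'ROWS' [OPENING] [FORCE]. ROWS is a JSON object of lists of equal length, an entry for each row: "offset": the shift along the tool's x, y, z scaled (see below), a list of three; "turn": the turn, a rotation vector about the tool's x, y, z scaled (see below), a list of three. A call has 1 to 12 rows; each row is the pose to reach, as a shift and turn from the pose measured when the call began, along the tool's axes at that moment; what a row does not reach only later rows make up. The controller multiplies each number of a shift by 200 mm and each number of a turn by 45 degrees. A row lasts 1/8 s, in which the tool goes at most 62.5 mm and 10.7 degrees, less where a joint would pass 70% of its speed; a pose out of reach is approached as far as the arm can. A call with a number of a shift or a turn outside -1 to 1 is refused whole. A call with a gripper value outside its range is refused whole. OPENING is the opening in per cent of the stroke, from 0 (shut) to 100 (fully open), set as the call begins (- or left out, the last holds). The fingers move at their own pace and stop on an object; FORCE is the grip in N (left out, the last holds). Time passes only in rows, so rows that repeat a pose let the fingers close. It gives the time, the measured TCP pose, the force and the opening at its end, in the units of the state.
- manip.get_obs(): the state, without advancing time (a new reading comes with each control period).
- manip.camera(name): name is "scene" or "side" or "wrist"; returns (picture, depth): 384x512x3 uint8, red, green, blue; 384x512 float32, m along the optical axis (not along the pixel's ray), 0 where there is no reading.
- manip.camera_model(name): a dict with "intrinsics" (3x3 intrinsics, pixels), "k1" (the pictures are not rectified: a ray, as slopes to the right and down, at radius r is drawn at 1 + k1 r^2 times it, then the intrinsics apply), "R" (3x3) and "t" (3): a world point X has camera coordinates R X + t; the wrist camera has in their place "tool_from_camera" (4x4, takes a point from camera to tool coordinates, whose origin is the TCP and whose axes are the tool frame's). Camera axes: x right, y down, z forward; pixel columns grow to the right and rows downward; lengths in m; the calibration is good to about 2 mm. A picture is of the moment at which its call begins: read the wrist's pose just before it. camera_model takes no time and is no camera call.
- manip.hand_in(): hands the job in, once; it reports no verdict.
The state is a dict: "clock": time; "joint_pos": joint angles; "joint_velocities": joint speeds; "tau": joint torques, N m; "position": TCP position; "ee_rot": TCP orientation; "ft_force": force on the tool from outside, world axes, zero at the start; "torque": the same for the moment, N m; "grip_width": opening from 0.0 (shut) to 1.0 (fully open).
Only numpy, scipy, OpenCV 4.12 (cv2) and the standard library are available. Lean on these libraries where they do the work, as an engineer would, in place of code of your own. Each camera call takes 0.05 s, during which the arm holds its last target. There are 200 camera calls.

## Task

The lid of the blue parts box is on, but its four yellow rim sections still stand up. Press each of the four down with a fingertip until it clicks fully shut. Only press: do not pick the box up, take its handle or shove it about, and leave the jar, the carton and the tape roll around it alone.

Things in the scene. Friction and masses are not known exactly. Their poses are not given: they have to be found in the camera images.
- parts_box: Loose, closed, heavy (about 2 kg) blue plastic box, 180 (its x) x 130 (its y) mm, standing on the work surface. Origin: centre of its underside; z up. Its white lid panel, 124 x 74 mm in the middle, has its top 74 mm above the origin and its four rigid white corners likewise (31 mm square). Between the corners, along the four sides, lie the yellow rim sections.
- handle: Dark steel carrying bail fixed on the middle of the lid panel, 72 mm long along the box's x, 8 mm thick, its top 96 mm above the box's underside. Origin at its foot in the lid's centre, 72 mm above the box's underside. Not to be touched.
- rim_near (a joint): Yellow rim section on the box's -x side, 31 mm wide (outward) x 70 long x 4 thick with a 14 mm skirt outside, hinged along its inner edge, 62 mm from the box's centre and 74 mm above its underside. Value in rad: 0 = standing up, tilted up 0.3 outward (outer edge 9 mm high); 0.3 = shut, level, top 76 mm above the box's underside.
- rim_near_press (a point): Point on top of the near section, middle of its orange strip, 24 mm out from the hinge, where to press; moves with it. All sections snap alike: pressed there one resists most at first, with 6 to 8 N, then gives way; past about 0.2 rad it snaps shut by itself and stays; let go before that it springs up again.
- rim_far (a joint): Yellow rim section on the box's +x side; as rim_near, mirrored.
- rim_far_press (a point): Point to press on the far section: middle of its orange strip, 24 mm out from the hinge.
- rim_left (a joint): Yellow rim section on the box's +y side, 31 mm wide x 120 mm long, its hinge line parallel to the box's x, 37 mm from the box's centre; otherwise as rim_near.
- rim_left_press (a point): Point to press on the left section: middle of its orange strip, 24 mm out from the hinge.
- rim_right (a joint): Yellow rim section on the box's -y side; as rim_left, mirrored.
- rim_right_press (a point): Point to press on the right section: middle of its orange strip, 24 mm out from the hinge.
- jar: Loose amber screw jar with a steel cap, 44 mm across, 62 mm high; origin: centre of its underside. Leave alone.
- carton: Loose cardboard carton, 60 x 45 x 40 mm high; origin: centre of its underside. Leave alone.
- tape: Loose tan roll of packing tape lying flat, 84 mm across, 24 mm high; origin: centre of its underside. Leave alone.

How it is judged:
By the outcome, as a careful person would: the job done as asked, in the order asked, and still so for the second after the job is handed in, with the robot touching nothing.
It also fails if it takes over 45 s, if anything falls off the work surface, if the arm or the gripper's body presses on something with over 40 N, if the wrist force passes 120 N, or if a joint passes its speed limit or range.

## Working session

There is one attempt and no reset: what is moved stays moved. The work goes in short steps, Python scripts to look and compute and a shell command to move; the robot and the scene stay as the last step left them, time stands still between calls to the robot, and variables do not carry over. Pictures are saved under pics/ and viewed, about 8 in all and at most 12, crops included, and the job is handed in when it is done.

```bash
mkdir -p pics; ls; python3 - <<'E'
from workcell import manip
import cv2,numpy as np
o=manip.get_obs();print({k:np.round(v,3).tolist() for k,v in o.items()})
ims=[]
for n in("scene","side"):
    p,d=manip.camera(n);np.savez(f"{n}0.npz",p=p,d=d)
    m=manip.camera_model(n);print(n,{k:np.round(v,4).tolist() for k,v in m.items()})
    cv2.imwrite(f"pics/{n}0.png",p[...,::-1])
print(np.round(manip.camera_model("wrist")["tool_from_camera"],4).tolist())
E
```

```text
pics
{'clock': 0.0, 'joint_pos': [-1.238, 0.333, -0.065, 1.461, 0.022, 1.35, -0.088], 'joint_velocities': [0.002, 0.001, 0.002, -0.002, -0.002, 0.002, -0.0], 'tau': [-0.0, -62.544, 0.049, -39.162, 0.016, 0.01, -0.0], 'position': [0.218, 0.585, 0.231], 'ee_rot': [0.581, 0.403, -0.404, -0.58], 'ft_force': [-0.846, 0.374, -0.028], 'torque': [-0.003, 0.041, -0.009], 'grip_width': 0.994}
scene {'intrinsics': [[388.2845, 0.0, 252.7384], [0.0, 388.2845, 189.4881], [0.0, 0.0, 1.0]], 'k1': -0.0073, 'R': [[0.2284, 0.9736, 0.0029], [0.668, -0.1546, -0.7279], [-0.7083, 0.1681, -0.6856]], 't': [-0.1904, -0.3267, 1.2238]}
side {'intrinsics': [[370.9143, 0.0, 246.2502], [0.0, 370.9143, 188.8381], [0.0, 0.0, 1.0]], 'k1': 0.0033, 'R': [[0.9473, -0.3203, -0.0059], [-0.1655, -0.4734, -0.8651], [0.2743, 0.8205, -0.5015]], 't': [-0.5344, 0.2003, 0.6202]}
[[1.0, 0.0006, 0.001, 0.0005], [-0.0008, -0.2702, 0.9628, -0.1418], [0.0008, -0.9628, -0.2702, 0.0683], [0.0, 0.0, 0.0, 1.0]]
```

View images.

View pics/scene0.png

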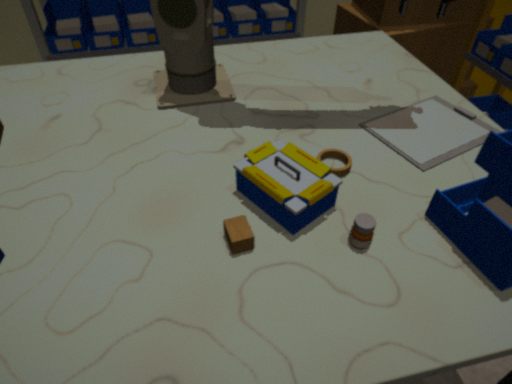

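View pics/side0.png

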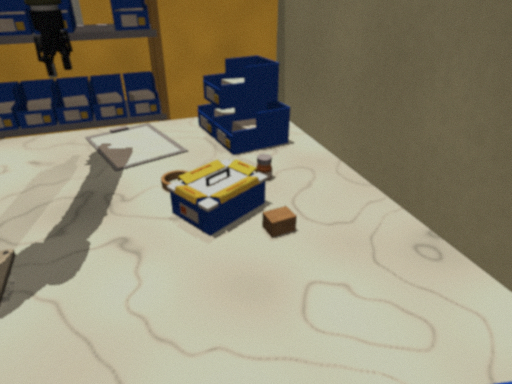

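Scene view: box around (288,185), its handle at (287,168), tape at (337,162), carton at (239,233), jar at (362,231). Side view: box around (218,195), with the arm clear of it. Next step is a plan view from depth.

```bash
cat > h.py <<'E'
import numpy as np,cv2
from workcell import manip
from scipy.spatial.transform import Rotation as Ro
def cloud(d,m,obs=None):
    K,k1=m["intrinsics"],m["k1"]; K=np.array(K)
    v,u=np.mgrid[:d.shape[0],:d.shape[1]].astype(float)
    D=np.array([k1,0,0,0,0.]); s=cv2.undistortPoints(np.stack([u,v],-1).reshape(-1,1,2),K,D).reshape(*d.shape,2)
    P=np.dstack([s*d[...,None],d])
    if "R" in m: return (P-np.array(m["t"]))@np.array(m["R"])
    T=np.array(m["tool_from_camera"]); P=P@T[:3,:3].T+T[:3,3]
    return P@Ro.from_quat(obs["ee_rot"]).as_matrix().T+np.array(obs["position"])
def yellow(p):
    h=cv2.cvtColor(p,cv2.COLOR_RGB2HSV); return (h[...,0]>18)&(h[...,0]<35)&(h[...,1]>150)&(h[...,2]>90)
E
python3 - <<'E'
from h import *
for n in("scene","side"):
    z=np.load(n+"0.npz");p,d=z["p"],z["d"];W=cloud(d,manip.camera_model(n))
    h=cv2.cvtColor(p,cv2.COLOR_RGB2HSV)
    if n=="scene": roi=np.s_[130:260,210:390]
    else: roi=np.s_[145:245,155:305]
    m=np.zeros(d.shape,bool);m[roi]=True;m&=d>0
    y=m&yellow(p)&(W[...,2]>.05)
    Y=W[y];r=cv2.minAreaRect(Y[:,:2].astype(np.float32));print(n,"yellow",len(Y),r,np.percentile(Y[:,2],[5,50,95]))
    nn,L,S,C=cv2.connectedComponentsWithStats(y.astype(np.uint8))
    for i in range(1,nn):
        if S[i,4]>40:
            q=W[L==i];print(C[i].round(),S[i,4],q.mean(0).round(4),cv2.minAreaRect(q[:,:2].astype(np.float32)))
    t=m&(W[...,2]>.06)&(W[...,2]<.1);print("top",cv2.minAreaRect(W[t][:,:2].astype(np.float32)))
    o=(m&(W[...,2]>.012)).astype(np.uint8)
    nn,L,S,C=cv2.connectedComponentsWithStats(o)
    for i in range(1,nn):
        if S[i,4]>40:
            q=W[L==i];print("obj",C[i].round(),S[i,4],q.min(0).round(3),q.max(0).round(3))
E
```

```text
scene yellow 1758 ((0.5462230443954468, 0.13933978974819183), (0.1880863606929779, 0.14010144770145416), 27.2728328704834) [0.07608503 0.08089585 0.08479559]
[261. 152.] 328 [0.4777 0.1015 0.0802] ((0.47701817750930786, 0.10160525143146515), (0.031089773401618004, 0.07030391693115234), 28.69695472717285)
[305. 160.] 616 [0.5235 0.187  0.0803] ((0.5202162265777588, 0.18651029467582703), (0.12032817304134369, 0.03241372108459473), 27.2728328704834)
[268. 182.] 497 [0.5745 0.0918 0.0812] ((0.5702856779098511, 0.09080355614423752), (0.1195671558380127, 0.031253546476364136), 28.10773277282715)
[315. 189.] 317 [0.6173 0.1764 0.0814] ((0.6156206727027893, 0.1764979511499405), (0.030447645112872124, 0.06983824819326401), 28.53743553161621)
top ((0.5936150550842285, 0.16469396650791168), (0.30467861890792847, 0.14642062783241272), 28.758962631225586)
obj [289. 181.] 6385 [0.429 0.035 0.012] [0.66  0.324 0.098]
obj [362. 229.] 682 [0.68  0.224 0.012] [0.723 0.266 0.064]
obj [238. 233.] 815 [ 0.613 -0.01   0.012] [0.677 0.039 0.042]
side yellow 1237 ((0.542094886302948, 0.13602028787136078), (
[... 278 characters left out ...]
081 ] ((0.6114529371261597, 0.17252333462238312), (0.029410837218165398, 0.06736885756254196), 32.9263801574707)
[236. 189.] 422 [0.5685 0.078  0.0811] ((0.5696650743484497, 0.08582821488380432), (0.11576693505048752, 0.03216173127293587), 29.324596405029297)
[188. 193.] 260 [0.4668 0.0929 0.0806] ((0.4688752293586731, 0.10143508017063141), (0.03007437288761139, 0.07475674152374268), 27.649093627929688)
top ((0.5912338495254517, 0.1630711555480957), (0.30441203713417053, 0.1471889168024063), 28.091093063354492)
obj [240. 147.] 124 [0.651 0.412 0.012] [0.762 0.466 0.033]
obj [218. 190.] 5240 [0.427 0.033 0.012] [0.719 0.323 0.097]
obj [279. 219.] 692 [ 0.612 -0.012  0.012] [0.676 0.038 0.043]
```

```bash
cat > go.py <<'E'
import sys
from h import *
# offset/turn needed to reach world target x y z with tool z at heading (deg), in pendant units
c=np.array([.5455,.139]);a=np.radians(float(sys.argv[1]) if len(sys.argv)>1 else 28.3)
o=manip.get_obs();R=Ro.from_quat(o["ee_rot"]).as_matrix();p=np.array(o["position"])
ex=np.array([np.cos(a),np.sin(a)]);ey=np.array([-ex[1],ex[0]])
for n,q in dict(left=c+.060*ey,far=c+.085*ex,right=c-.060*ey,near=c-.085*ex).items():
    t=np.r_[q,.11]; z=np.r_[ey,0];y=np.array([0,0,-1.]);G=np.c_[np.cross(y,z),y,z]
    print(n,q.round(4),(R.T@(t-p)/.2).round(3),"turn",(Ro.from_matrix(R.T@G).as_rotvec()/np.radians(45)).round(3))
print("pos",p.round(4),"f",np.round(o["ft_force"],2),"t",round(o["clock"],2),"grip",round(o["grip_width"],2))
E
python3 -m pendant '{"offset":[[-0.15,0,-0.25],[-0.3,0,-0.5],[-0.45,0,-0.75],[-0.6,0,-0.95],[-0.6,0,-0.95]],"turn":[[0,0.1,0],[0,0.2,0],[0,0.3,0],[0,0.4,0],[0,0.46,0]]}' 0 40; python3 go.py
```

```text
clock: 0.72
position: [0.357, 0.4029, 0.2308]
ee_rot: [0.646, 0.29, -0.29, -0.644]
ft_force: [-0.2, 0.7, 1.0]
grip_width: 0.001
left [0.5171 0.1918] [-0.257  0.607 -1.298] turn [ 0.003  0.447 -0.001]
far [0.6203 0.1793] [ 0.039  0.607 -1.726] turn [ 0.003  0.447 -0.001]
right [0.5739 0.0862] [-0.463  0.608 -1.862] turn [ 0.003  0.447 -0.001]
near [0.4707 0.0987] [-0.759  0.608 -1.434] turn [ 0.003  0.447 -0.001]
pos [0.357  0.4029 0.2308] f [-0.23  0.7   1.04] t 0.72 grip 0.0
```

```bash
python3 -m pendant '{"offset":[[-0.06,0,-0.25],[-0.12,0,-0.5],[-0.2,0,-0.75],[-0.25,0,-0.85],[-0.25,0,-0.85],[-0.25,0,-0.85]],"turn":[[0,0.1,0],[0,0.2,0],[0,0.3,0],[0,0.4,0],[0,0.447,0],[0,0.447,0]]}'; python3 - <<'E'
from h import *
o=manip.get_obs();p,d=manip.camera("wrist");W=cloud(d,manip.camera_model("wrist"),o)
cv2.imwrite("pics/w1.png",p[...,::-1])
y=yellow(p)&(W[...,2]>.05)
nn,L,S,C=cv2.connectedComponentsWithStats(y.astype(np.uint8))
for i in range(1,nn):
    if S[i,4]>80:
        q=W[L==i];print(C[i].round(),S[i,4],cv2.minAreaRect(q[:,:2].astype(np.float32)),np.percentile(q[:,2],[2,98]).round(4))
E
python3 go.py
```

```text
clock: 1.48
position: [0.45, 0.2543, 0.231]
ee_rot: [0.686, 0.173, -0.174, -0.685]
ft_force: [0.1, -0.3, 0.4]
grip_width: 0.004
[308. 250.] 793 ((0.4985361099243164, 0.26235508918762207), (0.05276577174663544, 0.1856457144021988), 40.91010665893555) [0.0767 0.0849]
[344. 307.] 158 ((0.5539751052856445, 0.21098129451274872), (0.017537318170070648, 0.2058659791946411), 55.831539154052734) [0.0787 0.2534]
left [0.5171 0.1918] [ 0.146  0.606 -0.434] turn [ 0.002  0.004 -0.001]
far [0.6203 0.1793] [ 0.57   0.606 -0.735] turn [ 0.002  0.004 -0.001]
right [0.5739 0.0862] [ 0.144  0.607 -1.034] turn [ 0.002  0.004 -0.001]
near [0.4707 0.0987] [-0.28   0.607 -0.733] turn [ 0.002  0.004 -0.001]
pos [0.4499 0.2544 0.231 ] f [0.63 0.69 0.29] t 1.52 grip 0.0
```

View pics/w1.png

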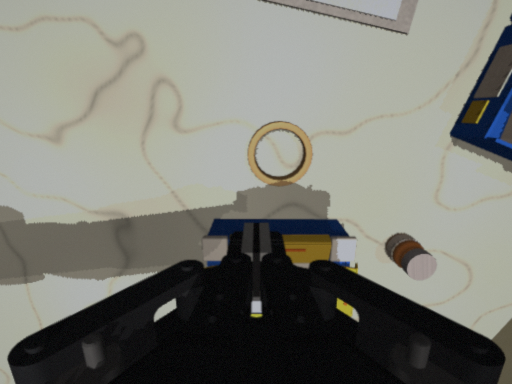

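The tape sits at (280,152), outside the left section. The jar is at (412,255). The left section shows next to the shut fingers at (308,250), and its edge lies along the image rows, so the heading is right. Next is to move above the left press point.

```bash
python3 -m pendant '{"offset":[[0.07,0.2,-0.2],[0.146,0.4,-0.434],[0.146,0.55,-0.434],[0.146,0.6,-0.434],[0.146,0.6,-0.434],[0.146,0.6,-0.434]],"turn":[[0,0,0],[0,0,0],[0,0,0],[0,0,0],[0,0,0],[0,0,0]]}'; python3 - <<'E'
from h import *
a,_=manip.camera("scene");b,_=manip.camera("side")
f=lambda i,r:cv2.resize(i[r],(400,300),interpolation=cv2.INTER_CUBIC)
cv2.imwrite("pics/s2.png",np.hstack([f(a,np.s_[110:245,210:390]),f(b,np.s_[130:235,150:290])])[...,::-1])
E
python3 go.py
```

```text
clock: 2.28
position: [0.5174, 0.1931, 0.1126]
ee_rot: [0.686, 0.175, -0.174, -0.685]
ft_force: [-0.7, 0.6, 0.3]
grip_width: -0.002
left [0.5171 0.1918] [-0.004  0.012 -0.003] turn [0.002 0.005 0.001]
far [0.6203 0.1793] [ 0.42   0.013 -0.304] turn [0.002 0.005 0.001]
right [0.5739 0.0862] [-0.006  0.013 -0.603] turn [0.002 0.005 0.001]
near [0.4707 0.0987] [-0.43   0.012 -0.301] turn [0.002 0.005 0.001]
pos [0.5174 0.1926 0.1124] f [ 0.11 -0.1  -0.34] t 2.38 grip -0.0
```

View pics/s2.png

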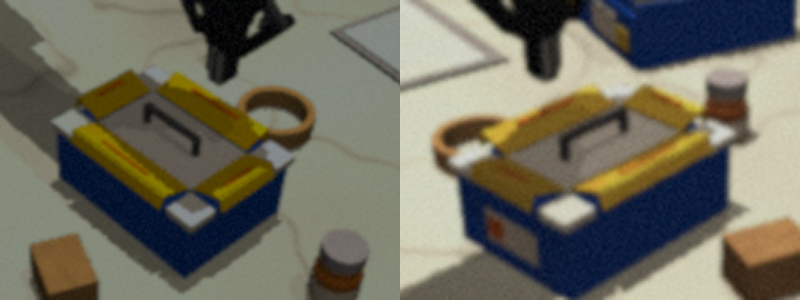

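The fingertip hangs over the middle of the left section, at left (222,75) and right (545,70), and all four sections are still up. Press now.

```bash
python3 -m pendant '{"offset":[[0,0.08,0],[0,0.12,0],[0,0.135,0],[0,0.15,0],[0,0.165,0],[0,0.175,0],[0,0.175,0]],"turn":[[0,0,0],[0,0,0],[0,0,0],[0,0,0],[0,0,0],[0,0,0],[0,0,0]]}'; python3 go.py|tail -1
```

```text
clock: 3.25
position: [0.5175, 0.1923, 0.0772]
ee_rot: [0.686, 0.175, -0.174, -0.685]
ft_force: [0.3, -0.7, -0.2]
grip_width: -0.002
pos [0.5175 0.1923 0.0772] f [ 0.32 -0.73 -0.24] t 3.25 grip -0.0
```

```bash
python3 -m pendant '{"offset":[[0,-0.19,0],[0.1,-0.22,-0.05],[0.3,-0.22,-0.2],[0.424,-0.2,-0.3],[0.424,-0.17,-0.3],[0.424,-0.17,-0.3]],"turn":[[0,0,0],[0,0,0],[0,0,0],[0,0,0],[0,0,0],[0,0,0]]}'; python3 - <<'E'
from h import *
a,_=manip.camera("scene");b,_=manip.camera("side")
f=lambda i,r:cv2.resize(i[r],(400,300),interpolation=cv2.INTER_CUBIC)
cv2.imwrite("pics/s3.png",np.hstack([f(a,np.s_[110:245,210:390]),f(b,np.s_[130:235,150:290])])[...,::-1])
E
python3 go.py
```

```text
clock: 4.0
position: [0.6197, 0.1802, 0.1104]
ee_rot: [0.686, 0.174, -0.174, -0.685]
ft_force: [-0.2, 0.6, -0.5]
grip_width: -0.003
left [0.5171 0.1918] [-0.425  0.006  0.295] turn [0.002 0.006 0.001]
far [0.6203 0.1793] [-0.001  0.007 -0.007] turn [0.002 0.006 0.001]
right [0.5739 0.0862] [-0.428  0.007 -0.305] turn [0.002 0.006 0.001]
near [0.4707 0.0987] [-0.851  0.007 -0.003] turn [0.002 0.006 0.001]
pos [0.6198 0.1807 0.1114] f [ 0.6   0.74 -0.33] t 4.1 grip -0.0
```

View pics/s3.png

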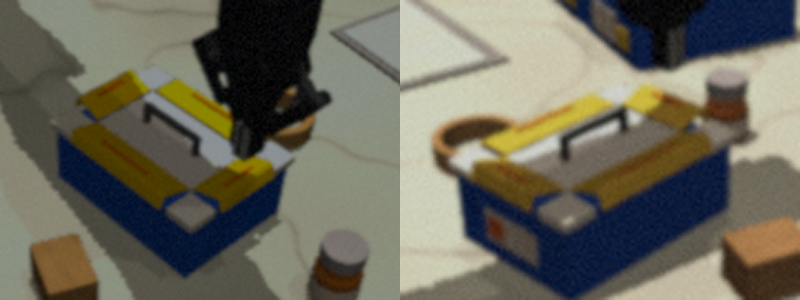

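The left section now lies level with the lid, at left (195,95). The fingertip is over the far section. Press.

```bash
python3 -m pendant '{"offset":[[0,0.08,-0.005],[0,0.115,-0.005],[0,0.13,-0.005],[0,0.145,-0.005],[0,0.16,-0.005],[0,0.17,-0.005],[0,0.17,-0.005]],"turn":[[0,0,0],[0,0,0],[0,0,0],[0,0,0],[0,0,0],[0,0,0],[0,0,0]]}'; python3 -m pendant '{"offset":[[0,-0.19,0],[-0.1,-0.22,-0.1],[-0.3,-0.22,-0.2],[-0.43,-0.2,-0.3],[-0.43,-0.17,-0.3],[-0.43,-0.17,-0.3]],"turn":[[0,0,0],[0,0,0],[0,0,0],[0,0,0],[0,0,0],[0,0,0]]}'; python3 go.py
```

```text
clock: 4.97
position: [0.6203, 0.1794, 0.0771]
ee_rot: [0.686, 0.174, -0.174, -0.685]
ft_force: [-0.6, 0.1, 0.1]
grip_width: -0.005
clock: 5.72
position: [0.5733, 0.0862, 0.1109]
ee_rot: [0.686, 0.175, -0.175, -0.685]
ft_force: [0.5, 0.2, 0.4]
grip_width: 0.002
left [0.5171 0.1918] [0.006 0.004 0.598] turn [ 0.001  0.006 -0.   ]
far [0.6203 0.1793] [0.429 0.004 0.296] turn [ 0.001  0.006 -0.   ]
right [0.5739 0.0862] [ 0.003  0.004 -0.002] turn [ 0.001  0.006 -0.   ]
near [0.4707 0.0987] [-0.421  0.004  0.3  ] turn [ 0.001  0.006 -0.   ]
pos [0.5733 0.0862 0.1109] f [0.51 0.16 0.36] t 5.72 grip 0.0
```

```bash
python3 -m pendant '{"offset":[[0,0.08,0],[0,0.115,0],[0,0.13,0],[0,0.145,0],[0,0.16,0],[0,0.17,0],[0,0.17,0]],"turn":[[0,0,0],[0,0,0],[0,0,0],[0,0,0],[0,0,0],[0,0,0],[0,0,0]]}'; python3 -m pendant '{"offset":[[0,-0.19,0],[-0.1,-0.22,0.1],[-0.3,-0.22,0.2],[-0.425,-0.2,0.3],[-0.425,-0.17,0.3],[-0.425,-0.17,0.3]],"turn":[[0,0,0],[0,0,0],[0,0,0],[0,0,0],[0,0,0],[0,0,0]]}'; python3 - <<'E'
from h import *
a,_=manip.camera("scene");b,_=manip.camera("side")
f=lambda i,r:cv2.resize(i[r],(400,300),interpolation=cv2.INTER_CUBIC)
cv2.imwrite("pics/s4.png",np.hstack([f(a,np.s_[110:245,210:390]),f(b,np.s_[130:235,150:290])])[...,::-1])
E
python3 go.py
```

```text
clock: 6.6
position: [0.5732, 0.0863, 0.0766]
ee_rot: [0.686, 0.174, -0.175, -0.685]
ft_force: [-0.1, 1.0, -0.2]
grip_width: -0.009
clock: 7.35
position: [0.4703, 0.0984, 0.1106]
ee_rot: [0.686, 0.175, -0.175, -0.685]
ft_force: [-0.3, 0.4, -0.5]
grip_width: 0.004
left [0.5171 0.1918] [0.427 0.003 0.301] turn [ 0.002  0.006 -0.   ]
far [0.6203 0.1793] [ 0.851  0.004 -0.001] turn [ 0.002  0.006 -0.   ]
right [0.5739 0.0862] [ 0.425  0.004 -0.299] turn [ 0.002  0.006 -0.   ]
near [0.4707 0.0987] [0.001 0.004 0.003] turn [ 0.002  0.006 -0.   ]
pos [0.4707 0.0982 0.1108] f [-0.21  0.74 -0.43] t 7.45 grip -0.0
```

View pics/s4.png

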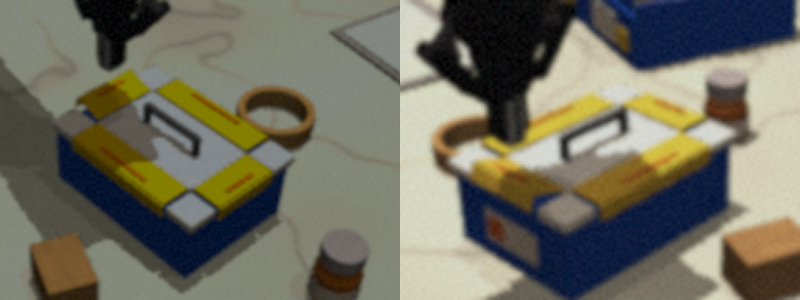

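Left, far and right now look level, and only the near section, at left (112,90), is still up. Press near, then retreat up and away towards the robot's left.

```bash
python3 -m pendant '{"offset":[[0,0.08,0],[0,0.115,0],[0,0.13,0],[0,0.145,0],[0,0.16,0],[0,0.17,0],[0,0.17,0]],"turn":[[0,0,0],[0,0,0],[0,0,0],[0,0,0],[0,0,0],[0,0,0],[0,0,0]]}'; python3 -m pendant '{"offset":[[0,-0.25,0],[0,-0.5,0],[0,-0.6,0.25],[0,-0.6,0.5],[0,-0.6,0.75],[0,-0.6,1],[0,-0.6,1],[0,-0.6,1]],"turn":[[0,0,0],[0,0,0],[0,0,0],[0,0,0],[0,0,0],[0,0,0],[0,0,0],[0,0,0]]}'; python3 - <<'E'
from h import *
a,da=manip.camera("scene");b,db=manip.camera("side")
f=lambda i,r:cv2.resize(i[r],(400,300),interpolation=cv2.INTER_CUBIC)
cv2.imwrite("pics/s5.png",np.hstack([f(a,np.s_[110:245,210:390]),f(b,np.s_[130:235,150:290])])[...,::-1])
# height vs outward distance of each section, before/after
c=np.array([.5455,.139]);t=np.radians(28.3);ex=np.array([np.cos(t),np.sin(t)]);ey=np.array([-ex[1],ex[0]])
def prof(d,n):
    W=cloud(d,manip.camera_model(n));X=(W[...,:2]-c)@ex;Y=(W[...,:2]-c)@ey;Z=W[...,2];out={}
    for k,o,s,h,l in(("near",-X,Y,.062,.03),("far",X,Y,.062,.03),("left",Y,X,.037,.055),("right",-Y,X,.037,.055)):
        m=(abs(s)<l)&(Z>.06)&(Z<.1)&(d>0)
        out[k]=[round(float(np.median(Z[m&(abs(o-h-x)<.005)]))*1e3,1) for x in(.006,.024)]
    return out
for n,d in(("scene",da),("side",db)):
    print(n,"before",prof(np.load(n+"0.npz")["d"],n));print(n,"after",prof(d,n))
E
python3 go.py|tail -1
```

```text
clock: 8.32
position: [0.4707, 0.0982, 0.0765]
ee_rot: [0.686, 0.174, -0.174, -0.685]
ft_force: [0.1, 0.5, -0.3]
grip_width: 0.002
clock: 9.32
position: [0.3754, 0.2734, 0.1962]
ee_rot: [0.686, 0.174, -0.174, -0.685]
ft_force: [0.3, -0.2, 0.5]
grip_width: 0.002
scene before {'near': [76.9, 83.0], 'far': [77.5, 83.7], 'left': [76.9, 83.2], 'right': [77.5, 83.6]}
scene after {'near': [75.2, 75.6], 'far': [75.5, 75.5], 'left': [75.3, 75.7], 'right': [75.4, 75.7]}
side before {'near': [78.3, 84.2], 'far': [79.1, 84.6], 'left': [78.2, 84.3], 'right': [79.0, 84.0]}
side after {'near': [76.7, 76.9], 'far': [76.8, 77.2], 'left': [76.7, 77.0], 'right': [76.9, 77.0]}
pos [0.3758 0.2729 0.1963] f [-0.01  0.17 -0.43] t 9.43 grip -0.0
```

View pics/s5.png

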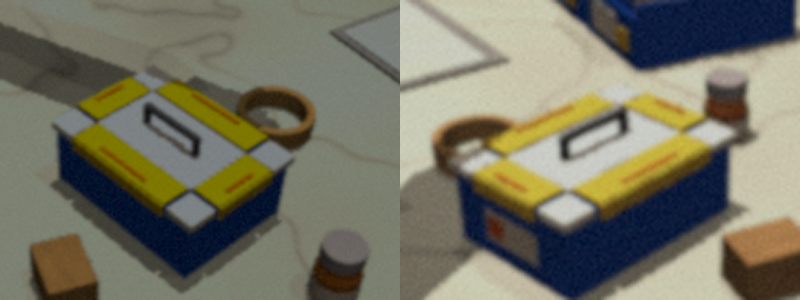

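All four sections are level in both views. The box, jar, carton and tape are where they were, and the arm is clear.

```bash
python3 -c "
from workcell import manip
print(manip.hand_in())"
```

```text
the job is handed in; nothing more can be done
None
```

All four rim sections are pressed shut. I pressed each once with the closed fingertips, in the order left, far, right, near. Then I backed the arm off and handed in at about 9.4 s.

- **Sections shut:** both fixed cameras show each section level within 0.5 mm. The press points went from about 84 mm to about 76 mm above the surface, and the task gives 76 mm for shut. The two cameras differ by about 1.5 mm, which is within their calibration.
- **Surroundings:** in the final pictures the box, jar, carton and tape look unmoved. I judged that by eye and did not measure it.
- **Forces:** the wrist force was 1 N or less at the end of each press, which fits the sections having snapped shut. I did not record the peak force during a press.

No check failed.

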